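# Pair the lens mounts on the spring lifts

### The arm

A 6-joint arm with a two-finger parallel gripper is mounted at the origin on the work surface. World frame = base frame: x ahead of the robot, y to its left, z up, the work surface at z = 0. Lengths are in m, angles in rad, forces in N, time in s.
With the tool pointing down it reaches from about 0.25 to 0.775 m from the base axis. Payload 4 kg.
Tool frame: the origin (TCP) lies on the centre line of the jaws, within the pads' length; the fingertips stand 8 mm ahead of it and the grasp point (between the pads) lies 11 mm behind it; y points along the fingers, x is the direction in which the jaws open and shut, and the axes are right-handed (so a half turn about y gives the same grasp; the last joint's range is limited). The gripper opens to 94 mm and grips with 3 to 60 N. Pads are 16 mm wide; open, the fingers measure 119 mm over their backs; the gripper's body (75 mm by 177 mm) begins 78 mm behind the grasp point.
Start: joints at [1.192, 0.087, 1.371, -0, 1.684, -0.103], TCP at [0.15, 0.529, 0.214] pointing down, gripper open.
Joint ranges: [-3.1, 3.1], [-0.76, 2.03], [0.27, 2.55], [-1.08, 4.22], [0.17, 2.65], [-2.57, 2.57]. Speed limits (rad/s): [2.79, 2.79, 3.14, 3.14, 3.14, 3.14].

### API

Orientations are given as [roll, pitch, yaw] about the fixed x, y, z axes, in that order (R = Rz(yaw) Ry(pitch) Rx(roll)).
In Python, from bench import robot gives the robot as it stands.
- The arm moves only by the tool step_arm, never from a script. Its argument "commands" is a list of rows, each an object with "xyz": the shift along the world's x, y, z in m, a list of three; "twist": the turn, a rotation vector about the world's x, y, z in degrees, a list of three. In form: [{"xyz": [tx, ty, tz], "twist": [ax, ay, az]}, ...]. A call has 1 to 12 rows; each row is the pose to reach, as a shift and turn from the pose commanded when the call began; what a row does not reach only later rows make up. A row lasts 1/12 s, in which the tool goes at most 41.7 mm and 7.16 degrees, less where a joint would pass 70% of its speed; a pose out of reach is approached as far as the arm can. A call with a gripper value outside its range is refused whole. "fingers" is the closure in counts, from 0 (fully open) to 255 (shut), set as the call begins (left out, the last holds). The fingers move at their own pace and stop on an object; the grip force is fixed at half the most. Time passes only in rows, so rows that repeat a pose let the fingers close. It gives the time, the measured TCP pose, the force and the opening at its end, in the units of the state.
- robot.get_obs(): the state, without advancing time (a new reading comes with each control period).
- robot.snapshot(name): name is "side" or "top"; returns (picture, depth): 384x512x3 uint8, red, green, blue; 384x512 float32, m along the optical axis (not along the pixel's ray), 0 where there is no reading.
- robot.camera_info(name): a dict with "fx", "fy", "cx", "cy" (pixels), "R" (3x3) and "t" (3): a world point X has camera coordinates R X + t. Camera axes: x right, y down, z forward; pixel columns grow to the right and rows downward; lengths in m; the calibration is good to about 2 mm. A picture is of the moment at which its call begins. camera_info takes no time and is no camera call.
- robot.close_job(): hands the job in, once; it reports no verdict.
The state is a dict: "time": time; "joint_positions": joint angles; "qvel": joint speeds; "joint_torque": joint torques, N m; "tool_pos": TCP position; "ee_rot": TCP orientation; "wrist_force": force on the tool from outside, world axes, zero at the start; "wrist_torque": the same for the moment, N m; "width": finger opening in m.
Only numpy, scipy, OpenCV 4.12 (cv2) and the standard library are available. Lean on these libraries where they do the work, as an engineer would, in place of code of your own. Each camera call takes 0.05 s, during which the arm holds its last target.

### The job

Load the two spring lifts with wooden lens mounts for the next two viewers: the two dark rosewood mounts go on the green lift and the two pale boxwood mounts on the blue lift. On each lift set the wide mount flat in the middle of the plate, with the narrow one of the same wood standing centred on top of it, so that the loaded plate sinks freely. Leave the grey metal mount, the orange celluloid hood, the awl and the focusing slide where they lie.

Things in the scene. Friction and masses are not known exactly. Their poses are not given: they have to be found in the camera images.
- rose_wide_c (a point): centre (half-way up) of the wide dark red-brown rosewood lens mount: a solid upright round block 60 mm in diameter and 30 mm high, about 180 g, flat on top and bottom, the wood bare at the side, with a thin brass ring 0.62 of its width and a pale glass drawn flat in the middle of its top face. Loose; z axis up
- rose_narrow_c (a point): centre (half-way up) of the narrow dark red-brown rosewood lens mount: a solid upright round block 42 mm in diameter and 26 mm high, about 110 g, flat on top and bottom, the wood bare at the side, with a thin brass ring 0.62 of its width and a pale glass drawn flat in the middle of its top face. Loose; z axis up
- box_wide_c (a point): centre (half-way up) of the wide pale yellow boxwood lens mount: a solid upright round block 60 mm in diameter and 30 mm high, about 180 g, flat on top and bottom, the wood bare at the side, with a thin brass ring 0.62 of its width and a pale glass drawn flat in the middle of its top face. Loose; z axis up
- box_narrow_c (a point): centre (half-way up) of the narrow pale yellow boxwood lens mount: a solid upright round block 42 mm in diameter and 26 mm high, about 110 g, flat on top and bottom, the wood bare at the side, with a thin brass ring 0.62 of its width and a pale glass drawn flat in the middle of its top face. Loose; z axis up
- green_lift_plate (a point): top centre of the green spring lift's plate. Fixed square open box, 104 mm outside, 92 inside, rim at 50 mm. Its green plate, 88 mm square with a thin steel circle, stands empty at 58 mm (8 above the rim), stays level and sinks into the box on a soft spring (60 N/m): some 21 mm under a wide mount, 39 under a pair, at most 52. z up, x and y along the sides; this point sinks with the plate
- blue_lift_plate (a point): top centre of the blue spring lift's plate. Fixed square open box, 104 mm outside, 92 inside, rim at 50 mm. Its blue plate, 88 mm square with a thin steel circle, stands empty at 58 mm (8 above the rim), stays level and sinks into the box on a soft spring (60 N/m): some 21 mm under a wide mount, 39 under a pair, at most 52. z up, x and y along the sides; this point sinks with the plate
- metal_mount_c (a point): centre of a dark grey metal lens mount, round, 50 mm in diameter, 28 mm high, with an aluminium ring on top. Loose, to be left alone
- hood_c (a point): centre of an orange celluloid lens hood, an upright ring 52 mm in diameter outside, 38 mm inside, 30 mm high. Loose, to be left alone
- awl_c (a point): middle of a horn-handled awl lying down, about 130 mm long, 20 mm thick, lying along its x axis (point towards +x). Loose, to be left alone
- slide_c (a point): middle of a black lacquered focusing slide with a brass rail, 150 mm long along its x axis, 45 mm wide, 26 mm high. Loose, to be left alone
Things that resemble listed ones, but are neither listed nor needed, are in the scene too. What is shaped like the part that bears rose_narrow_c but turquoise is not meant. What is shaped like the part that bears rose_wide_c but purple is not meant.

How it is judged:
By the outcome, as a careful person would: the job done as asked, in the order asked, and still so for the second after the job is handed in, with the robot touching nothing.
It also fails if it takes over 109 s, if anything falls off the work surface, if the arm or the gripper's body presses on something with over 40 N, if the wrist force passes 120 N, or if a joint passes its speed limit or range.

## Working session

There is one attempt and no reset: what is moved stays moved. The work goes in short steps, Python scripts to look and compute and a tool call to move; the robot and the scene stay as the last step left them, time stands still between calls to the robot, and variables do not carry over. Pictures are saved under pics/ and viewed, and the job is handed in when it is done.

Besides the shell and the picture viewer there is one more tool, called after "Call:" as name(argument=value, ...), one argument or row to a line, values as JSON. step_arm: Moves the arm, as the interface text tells. Its arguments: {"type":"object","properties":{"commands":{"type":"array"},"fingers":{"type":"number"}},"required":["commands"]}

```bash
mkdir -p pics; ls; cat > h.py <<'E'
import numpy as np, cv2
from bench import robot
def snap(n,f):
    p,d=robot.snapshot(n); cv2.imwrite(f'pics/{f}.png',cv2.cvtColor(p,cv2.COLOR_RGB2BGR)); np.save(f'pics/{f}.npy',d); return p,d
def world(n,d):
    c=robot.camera_info(n); v,u=np.indices(d.shape)
    X=np.stack([(u-c['cx'])/c['fx']*d,(v-c['cy'])/c['fy']*d,d],-1)
    return (X-np.array(c['t']))@np.array(c['R'])
E
python3 - <<'E'
from h import *
snap('top','t0'); snap('side','s0'); o=robot.get_obs(); print(o)
print(robot.camera_info('top'),robot.camera_info('side'))
E
```

```text
pics
{'time': 0.1, 'joint_positions': array([ 1.19191396e+00,  8.78793809e-02,  1.37208976e+00, -2.73829642e-05,
        1.68357568e+00, -1.03107816e-01]), 'qvel': array([ 0.00092663, -0.00023168, -0.00433909,  0.00077445, -0.00074155,
        0.00016855]), 'joint_torque': array([ 2.07583005e-03, -3.41252840e+01, -3.03300834e+01,  7.21187750e-02,
        3.04260955e-02, -7.31477326e-05]), 'tool_pos': array([0.14960396, 0.52877496, 0.21242891]), 'ee_rot': array([-1.57062247,  0.00194459,  1.29501889]), 'wrist_force': array([-0.15877305, -0.60527789,  0.2864888 ]), 'wrist_torque': array([-0.05347204,  0.04990609,  0.02651205]), 'width': 0.09412154312194387}
{'fx': 414.6684948983718, 'fy': 414.6684948983718, 'cx': 255.2725033447888, 'cy': 192.8138605372027, 'R': array([[ 0.00295106, -0.99973728, -0.02273003],
       [-0.98345391,  0.00121574, -0.18115441],
       [ 0.18113446,  0.02288853, -0.98319196]]), 't': array([0.10130424, 0.53168643, 0.92144256])} {'fx': 475.6446618886207, 'fy': 475.6446618886207, 'cx': 252.2960059210774, 'cy': 189.6900707221496, 'R': array([[ 0.8472737 , -0.53108193,  0.0089023 ],
       [-0.30864886, -0.50591184, -0.80547445],
       [ 0.43227671,  0.67970964, -0.59256363]]), 't': array([-0.4149779 ,  0.2520748 ,  0.79019024])}
```

View pics/t0.png

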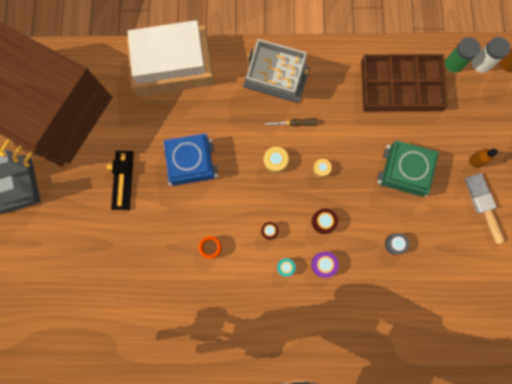

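View pics/s0.png

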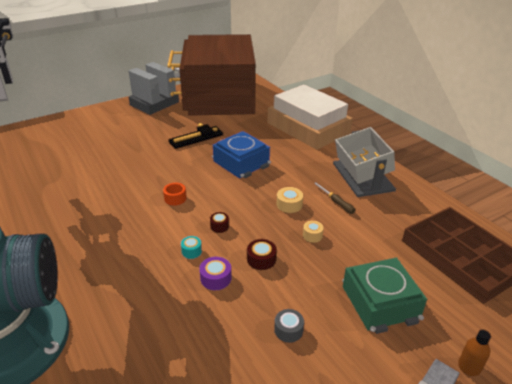

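The top picture shows the blue lift at (190,158), green lift at (410,166), box wide at (276,159), box narrow at (322,168), rose narrow at (270,230), rose wide at (324,221). The turquoise and purple lookalikes are at (287,267) and (325,264), with the awl at (293,122) just beyond the box mounts.

```bash
python3 - <<'E'
from h import *
from scipy import ndimage as ni
for n,f in (('top','t0'),('side','s0')):
    W=world(n,np.load(f'pics/{f}.npy')); img=cv2.imread(f'pics/{f}.png'); d=np.load(f'pics/{f}.npy')
    z=W[...,2]; print(n,'table z',np.median(z[(z>-.02)&(z<.012)]))
    m=(z>0.015)&(z<0.2)&(d>0); l,k=ni.label(m)
    for i in range(1,k+1):
        q=l==i
        if q.sum()<60: continue
        h=np.percentile(z[q],85); t=q&(z>h-.007)
        p=W[t]; v,u=np.nonzero(q)
        if p[:,0].min()>1.0: continue
        r=cv2.minAreaRect((p[:,:2]*1000).astype(np.float32))
        print(q.sum(),'px',u.mean().round(),v.mean().round(),'ztop',h.round(4),'mean',p[:,:2].mean(0).round(4),'rect',np.round(r[0],1),np.round(r[1],1),round(r[2],1),'bgr',img[q].mean(0).round())
E
```

```text
top table z 0.0006789249022529167
5086 px 169.0 57.0 ztop 0.0921 mean [0.879  0.3198] rect [881.1 320.4] [123.4 171. ] 8.8 bgr [159. 187. 207.]
11972 px 40.0 110.0 ztop 0.1619 mean [0.7567 0.5905] rect [761.4 624.5] [238.9 205.7] 61.3 bgr [38. 60. 94.]
1551 px 481.0 53.0 ztop 0.0833 mean [ 0.8792 -0.4438] rect [ 879.2 -444.3] [123.7  51.7] 89.8 bgr [ 80.  99. 100.]
2356 px 276.0 66.0 ztop 0.084 mean [0.8481 0.0552] rect [835.1  58.5] [133.7  98.7] 72.7 bgr [126. 148. 160.]
1946 px 406.0 81.0 ztop 0.0351 mean [ 0.82   -0.2726] rect [ 820.7 -269.4] [142.6 201.2] 0.0 bgr [29. 51. 90.]
62 px 304.0 74.0 ztop 0.0918 mean [ 0.8228 -0.0164] rect [823.9 -18.1] [ 7.2 25.5] 71.9 bgr [59. 74. 85.]
155 px 303.0 121.0 ztop 0.0202 mean [ 0.7194 -0.0156] rect [720.6 -13.4] [17.9 74.6] 5.0 bgr [ 47.  80. 109.]
1951 px 188.0 158.0 ztop 0.0604 mean [0.619  0.2637] rect [619.8 264.4] [101.4 102.3] 9.1 bgr [150.  98.  62.]
2157 px 411.0 167.0 ztop 0.0602 mean [ 0.5951 -0.2661] rect [ 595.7 -265.9] [101.6 102.9] 75.3 bgr [ 84. 117.  72.]
491 px 276.0 159.0 ztop 0.0327 mean [0.6205 0.0526] rect [620.4  52.
[... 2572 characters left out ...]
.8] 63.6 bgr [141. 155.  98.]
654 px 261.0 251.0 ztop 0.0316 mean [ 0.4688 -0.0668] rect [470.3 -64.9] [58.7 57.2] 58.4 bgr [ 63.  78. 110.]
747 px 215.0 270.0 ztop 0.0317 mean [ 0.3674 -0.0641] rect [368.5 -61.9] [58.5 59.3] 15.2 bgr [139.  96. 138.]
3637 px 384.0 290.0 ztop 0.0595 mean [ 0.5938 -0.2707] rect [ 594.1 -268.5] [104.1 101.6] 72.8 bgr [73. 95. 61.]
693 px 289.0 323.0 ztop 0.0298 mean [ 0.4155 -0.2341] rect [ 416.9 -232.9] [50.2 48.5] 55.7 bgr [119. 119. 119.]
907 px 476.0 351.0 ztop 0.0789 mean [ 0.618  -0.4416] rect [ 620.4 -440.8] [18.4 17.7] 12.2 bgr [23. 52. 93.]
617 px 440.0 374.0 ztop 0.0194 mean [ 0.5595 -0.4299] rect [ 553.9 -433.7] [59.8 38.9] 15.2 bgr [122. 123. 129.]
```

```bash
python3 - <<'E'
from h import *
from scipy import ndimage as ni
for n,f in (('top','t0'),('side','s0')):
    d=np.load(f'pics/{f}.npy');W=world(n,d); 
    for nm,c in (('blue',(.618,.262)),('green',(.595,-.267))):
        q=(d>0)&(np.hypot(W[...,0]-c[0],W[...,1]-c[1])<.09)&(W[...,2]>.0545 if n=='side' else W[...,2]>.0565)
        l,k=ni.label(q); s=ni.sum(q,l,range(1,k+1)); q=l==1+np.argmax(s)
        r=cv2.minAreaRect((W[q][:,:2]*1000).astype(np.float32)); print(n,nm,np.round(r[0],1),np.round(r[1],1),round(r[2],1),W[q][:,:3].mean(0).round(4))
    b=cv2.imread(f'pics/{f}.png'); x,y=(150,120) if n=='top' else (200,120)
    big=cv2.resize(b[y:y+90,x:x+110] if n=='top' else b[120:190,190:300],None,fx=4,fy=4,interpolation=3)
    g=cv2.resize(b[130:205,365:455] if n=='top' else b[245:335,335:435],None,fx=4,fy=4,interpolation=3)
    h=max(big.shape[0],g.shape[0]); o=np.zeros((h,big.shape[1]+g.shape[1],3),np.uint8); o[:big.shape[0],:big.shape[1]]=big;o[:g.shape[0],big.shape[1]:]=g
    cv2.imwrite(f'pics/z{n}.png',o)
E
```

```text
top blue [619.5 264.1] [89.1 88.1] 9.5 [0.6191 0.2637 0.0594]
top green [ 595.8 -266.4] [88.4 89.3] 73.6 [ 0.595  -0.2663  0.0591]
side blue [620.7 261.2] [91.7 93. ] 9.6 [0.6181 0.2594 0.0582]
side green [ 596.5 -267.9] [91.  90.7] 73.8 [ 0.594  -0.2705  0.0587]
```

Call:
step_arm(
  commands=[
    {"xyz":[0.02,-0.036,0],"twist":[0,0,0]},
    {"xyz":[0.04,-0.072,0],"twist":[0,0,0]},
    {"xyz":[0.06,-0.108,0],"twist":[0,0,0]},
    {"xyz":[0.08,-0.144,0],"twist":[0,0,0]},
    {"xyz":[0.1,-0.18,0],"twist":[0,0,0]},
    {"xyz":[0.12,-0.216,0],"twist":[0,0,0]},
    {"xyz":[0.14,-0.252,0],"twist":[0,0,0]},
    {"xyz":[0.16,-0.288,0],"twist":[0,0,0]},
    {"xyz":[0.18,-0.324,0],"twist":[0,0,0]},
    {"xyz":[0.2,-0.36,0],"twist":[0,0,0]},
    {"xyz":[0.22,-0.396,0],"twist":[0,0,0]},
    {"xyz":[0.24,-0.432,0],"twist":[0,0,0]},
  ],
  fingers=45,
)

```text
time: 1.1
tool_pos: [0.39, 0.0952, 0.2133]
ee_rot: [-1.571, -0.0, 1.295]
wrist_force: [0.5, -0.2, -0.2]
width: 0.0774
```

Call:
step_arm(
  commands=[
    {"xyz":[0.016,-0.032,-0.01],"twist":[0,0,0]},
    {"xyz":[0.032,-0.064,-0.025],"twist":[0,0,0]},
    {"xyz":[0.048,-0.096,-0.04],"twist":[0,0,0]},
    {"xyz":[0.064,-0.128,-0.06],"twist":[0,0,0]},
    {"xyz":[0.08,-0.1605,-0.08],"twist":[0,0,0]},
    {"xyz":[0.08,-0.1605,-0.11],"twist":[0,0,0]},
    {"xyz":[0.08,-0.1605,-0.134],"twist":[0,0,0]},
    {"xyz":[0.08,-0.1605,-0.134],"twist":[0,0,0]},
  ],
)

```text
time: 1.77
tool_pos: [0.4654, -0.0629, 0.0733]
ee_rot: [-1.558, 0.0, 1.293]
wrist_force: [-2.3, -0.4, 0.1]
width: 0.0774
```

```bash
python3 - <<'E'
from h import *
snap('side','s1'); snap('top','t1'); o=robot.get_obs(); print(o['tool_pos'],o['width'])
a=cv2.imread('pics/s1.png')[150:330,150:400];b=cv2.imread('pics/t1.png')[120:300,200:450]
cv2.imwrite('pics/v1.png',cv2.resize(np.vstack([a,b]),None,fx=1.6,fy=1.6))
E
```

```text
[ 0.46889522 -0.06305753  0.0787223 ] 0.07704034526442344
```

View pics/v1.png

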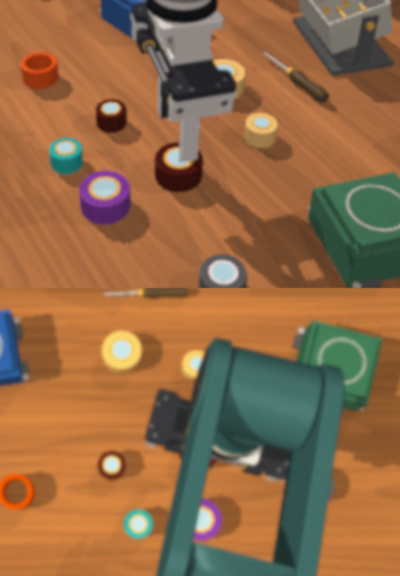

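The side view shows the near finger hanging over the rose wide mount at about (180,160) in the crop, so the two are aligned. Descending with gentle deceleration.

Call:
step_arm(
  commands=[
    {"xyz":[0,0,-0.015],"twist":[0,0,0]},
    {"xyz":[0,0,-0.03],"twist":[0,0,0]},
    {"xyz":[0,0,-0.042],"twist":[0,0,0]},
    {"xyz":[0,0,-0.051],"twist":[0,0,0]},
    {"xyz":[0,0,-0.056],"twist":[0,0,0]},
    {"xyz":[0,0,-0.06],"twist":[0,0,0]},
    {"xyz":[0,0,-0.06],"twist":[0,0,0]},
    {"xyz":[0,0,-0.06],"twist":[0,0,0]},
  ],
)

```text
time: 2.53
tool_pos: [0.4704, -0.0633, 0.0203]
ee_rot: [-1.572, -0.0, 1.295]
wrist_force: [0.2, 0.2, -0.1]
width: 0.0773
```

Call:
step_arm(
  commands=[
    {"xyz":[0,0,0],"twist":[0,0,0]},
    {"xyz":[0,0,0],"twist":[0,0,0]},
    {"xyz":[0,0,0],"twist":[0,0,0]},
    {"xyz":[0,0,0],"twist":[0,0,0]},
    {"xyz":[0,0,0],"twist":[0,0,0]},
    {"xyz":[0,0,0],"twist":[0,0,0]},
  ],
  fingers=200,
)

```text
time: 3.03
tool_pos: [0.4702, -0.0634, 0.02]
ee_rot: [-1.572, -0.0, 1.295]
wrist_force: [0.1, 0.3, 3.3]
width: 0.0594
```

Call:
step_arm(
  commands=[
    {"xyz":[0,0,0.01],"twist":[0,0,0]},
    {"xyz":[0,0,0.03],"twist":[0,0,0]},
    {"xyz":[0,0,0.06],"twist":[0,0,0]},
    {"xyz":[0.01,-0.016,0.085],"twist":[0,0,0]},
    {"xyz":[0.028,-0.045,0.1],"twist":[0,0,0]},
    {"xyz":[0.048,-0.077,0.1],"twist":[0,0,0]},
    {"xyz":[0.07,-0.113,0.1],"twist":[0,0,0]},
    {"xyz":[0.09,-0.147,0.1],"twist":[0,0,0]},
    {"xyz":[0.108,-0.177,0.1],"twist":[0,0,0]},
    {"xyz":[0.12,-0.196,0.1],"twist":[0,0,0]},
    {"xyz":[0.1255,-0.204,0.1],"twist":[0,0,0]},
    {"xyz":[0.1255,-0.204,0.1],"twist":[0,0,0]},
  ],
)

```text
time: 4.03
tool_pos: [0.5954, -0.2689, 0.1184]
ee_rot: [-1.569, -0.0, 1.293]
wrist_force: [-0.3, 0.9, -2.3]
width: 0.0595
```

```bash
python3 - <<'E'
from h import *
snap('side','s2'); o=robot.get_obs(); print(o['tool_pos'],o['width'],o['wrist_force'])
a=cv2.imread('pics/s2.png')[180:380,280:500]
cv2.imwrite('pics/v2.png',cv2.resize(a,None,fx=2.8,fy=2.8))
E
```

```text
[ 0.59483893 -0.26717655  0.11864828] 0.05930322965964097 [-0.01871966  0.12736087 -2.34508685]
```

View pics/v2.png

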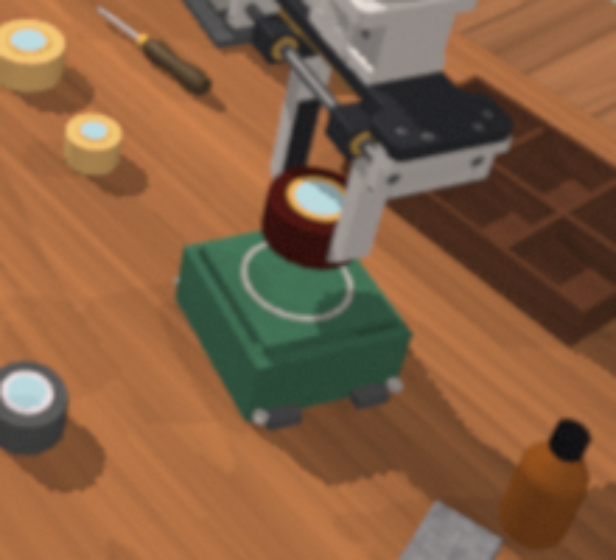

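```bash
python3 - <<'E'
from h import *
d=np.load('pics/s2.npy');W=world('side',d);img=cv2.imread('pics/s2.png')
q=(np.hypot(W[...,0]-.595,W[...,1]+.267)<.032)&(W[...,2]>.10)&(W[...,2]<.155)
P=W[q];print(len(P)); 
# colour: glass bluish/pale
hsv=cv2.cvtColor(img,cv2.COLOR_BGR2HSV)[q]
g=(hsv[:,0]>80)&(hsv[:,0]<115)&(hsv[:,2]>150)&(hsv[:,1]>25)
G=P[g];print(len(G),G.mean(0),G[:,:2].min(0),G[:,:2].max(0))
A=np.c_[G[:,:2]-G[:,:2].mean(0),np.ones(len(G))];print(np.linalg.lstsq(A,G[:,2],rcond=None)[0])
v,u=np.nonzero(q);print(u[g].min(),u[g].max(),v[g].min(),v[g].max())
T=P[np.abs(P[:,2]-np.median(G[:,2]))<.006];print('top',T[:,:2].min(0),T[:,:2].max(0),len(T))
E
```

```text
992
125 [ 0.59520771 -0.26995117  0.12991571] [ 0.5835518  -0.28196035] [ 0.6070705  -0.25656677]
[-0.04829148 -0.00832772  0.12991571]
386 401 245 255
top [ 0.56455205 -0.29499119] [ 0.62513468 -0.23556774] 627
```

The held mount sits level over the circle; in the side camera its glass centre is (0.595,-0.269), against a plate centre of (0.5965,-0.268). Lowering.

Call:
step_arm(
  commands=[
    {"xyz":[0.001,0,-0.01],"twist":[0,0,0]},
    {"xyz":[0.001,0,-0.025],"twist":[0,0,0]},
    {"xyz":[0.001,0,-0.037],"twist":[0,0,0]},
    {"xyz":[0.001,0,-0.045],"twist":[0,0,0]},
    {"xyz":[0.001,0,-0.05],"twist":[0,0,0]},
    {"xyz":[0.001,0,-0.054],"twist":[0,0,0]},
    {"xyz":[0.001,0,-0.056],"twist":[0,0,0]},
    {"xyz":[0.001,0,-0.056],"twist":[0,0,0]},
    {"xyz":[0.001,0,-0.056],"twist":[0,0,0]},
    {"xyz":[0.001,0,-0.056],"twist":[0,0,0]},
  ],
)

```text
time: 4.92
tool_pos: [0.5966, -0.2675, 0.0644]
ee_rot: [-1.572, 0.0, 1.295]
wrist_force: [-0.4, 1.9, -0.4]
width: 0.0594
```

Call:
step_arm(
  commands=[
    {"xyz":[0,0,0],"twist":[0,0,0]},
    {"xyz":[0,0,0],"twist":[0,0,0]},
    {"xyz":[0,0,0],"twist":[0,0,0]},
    {"xyz":[0,0,0],"twist":[0,0,0]},
    {"xyz":[0,0,0.01],"twist":[0,0,0]},
    {"xyz":[0,0,0.03],"twist":[0,0,0]},
    {"xyz":[0,0,0.05],"twist":[0,0,0]},
    {"xyz":[0,0,0.06],"twist":[0,0,0]},
  ],
  fingers=55,
)

```text
time: 5.58
tool_pos: [0.5975, -0.268, 0.1273]
ee_rot: [-1.576, 0.001, 1.295]
wrist_force: [0.8, -0.4, 1.5]
width: 0.0739
```

```bash
python3 - <<'E'
from h import *
snap('side','s3'); o=robot.get_obs(); print(o['tool_pos'],o['width'],o['wrist_force'])
a=cv2.imread('pics/s3.png')[180:380,280:500]
cv2.imwrite('pics/v3.png',cv2.resize(a,None,fx=2.8,fy=2.8))
E
```

```text
[ 0.5983351  -0.26840848  0.12916421] 0.0735713659072118 [0.0902251  0.27489465 1.09131867]
```

View pics/v3.png

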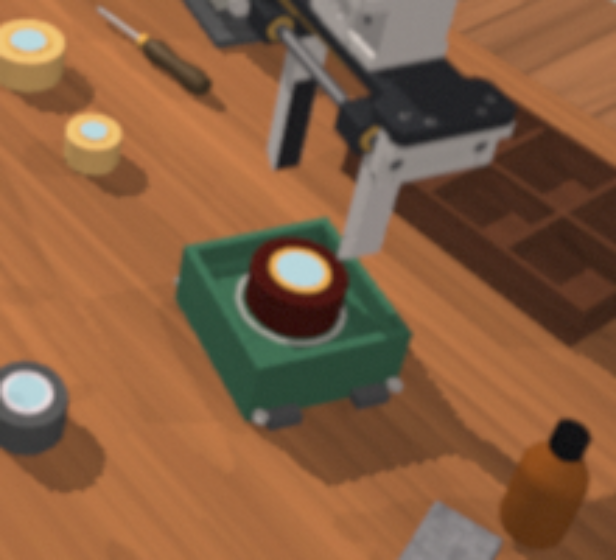

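Rose wide sits flat within the steel circle (crop (298,290)) and the plate has sunk. Next, rose narrow.

Call:
step_arm(
  commands=[
    {"xyz":[-0.005,0.012,0.02],"twist":[0,0,0]},
    {"xyz":[-0.018,0.04,0.02],"twist":[0,0,0]},
    {"xyz":[-0.034,0.077,0.02],"twist":[0,0,0]},
    {"xyz":[-0.05,0.113,0.02],"twist":[0,0,0]},
    {"xyz":[-0.067,0.15,0.015],"twist":[0,0,0]},
    {"xyz":[-0.083,0.187,0.01],"twist":[0,0,0]},
    {"xyz":[-0.099,0.223,0],"twist":[0,0,0]},
    {"xyz":[-0.115,0.259,-0.01],"twist":[0,0,0]},
    {"xyz":[-0.13,0.292,-0.025],"twist":[0,0,0]},
    {"xyz":[-0.141,0.317,-0.035],"twist":[0,0,0]},
    {"xyz":[-0.147,0.33,-0.044],"twist":[0,0,0]},
    {"xyz":[-0.149,0.335,-0.05],"twist":[0,0,0]},
  ],
  fingers=80,
)

```text
time: 6.63
tool_pos: [0.4453, 0.0697, 0.0722]
ee_rot: [-1.569, 0.0, 1.298]
wrist_force: [-0.1, -0.8, 0.3]
width: 0.0646
```

Call:
step_arm(
  commands=[
    {"xyz":[0,0,0],"twist":[0,0,0]},
    {"xyz":[0,0,-0.012],"twist":[0,0,0]},
    {"xyz":[0,0,-0.026],"twist":[0,0,0]},
    {"xyz":[0,0,-0.038],"twist":[0,0,0]},
    {"xyz":[0,0,-0.047],"twist":[0,0,0]},
    {"xyz":[0,0,-0.053],"twist":[0,0,0]},
    {"xyz":[0,0,-0.056],"twist":[0,0,0]},
    {"xyz":[0,0,-0.056],"twist":[0,0,0]},
    {"xyz":[0,0,-0.056],"twist":[0,0,0]},
  ],
)

```text
time: 7.38
tool_pos: [0.4478, 0.0675, 0.0179]
ee_rot: [-1.571, -0.0, 1.295]
wrist_force: [-0.4, 1.1, 0.3]
width: 0.0645
```

```bash
python3 - <<'E'
from h import *
snap('side','s4'); snap('top','t4');o=robot.get_obs(); print(o['tool_pos'],o['width'],o['wrist_force'])
a=cv2.imread('pics/s4.png')[150:290,120:300];cv2.imwrite('pics/v4.png',cv2.resize(a,None,fx=2.8,fy=2.8))
for n,f in (('side','s4'),('top','t4')):
    W=world(n,np.load(f'pics/{f}.npy'));q=(np.hypot(W[...,0]-.5965,W[...,1]+.267)<.036)&(W[...,2]>.059)&(W[...,2]<.08)
    P=W[q]; print(n,len(P),cv2.minEnclosingCircle((P[:,:2]*1000).astype(np.float32)),P.mean(0))
E
```

```text
[0.44796913 0.06765772 0.01825237] 0.06428809388549048 [0.34545744 0.09210298 0.44164787]
side 770 ((596.4446411132812, -267.6057434082031), 30.993988037109375) [ 0.59416886 -0.27048509  0.06575416]
top 532 ((596.4761352539062, -266.5987243652344), 30.418060302734375) [ 0.59565449 -0.26545373  0.06612787]
```

View pics/v4.png

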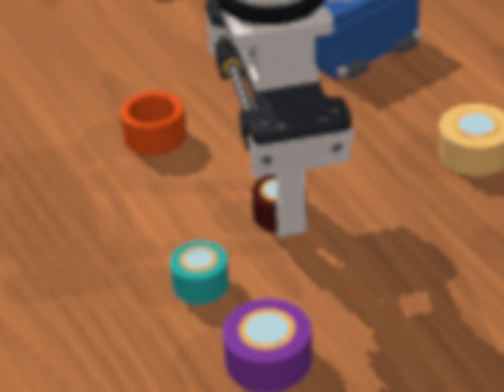

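The near finger straddles rose narrow (crop (275,205)), and the wide mount is within 1 mm of the green plate centre in both cameras. Gripping and carrying.

Call:
step_arm(
  commands=[
    {"xyz":[0,0,0],"twist":[0,0,0]},
    {"xyz":[0,0,0],"twist":[0,0,0]},
    {"xyz":[0,0,0],"twist":[0,0,0]},
    {"xyz":[0,0,0],"twist":[0,0,0]},
    {"xyz":[0,0,0],"twist":[0,0,0]},
    {"xyz":[0,0,0],"twist":[0,0,0]},
    {"xyz":[0,0,0.01],"twist":[0,0,0]},
    {"xyz":[0,0,0.03],"twist":[0,0,0]},
    {"xyz":[0,0,0.06],"twist":[0,0,0]},
    {"xyz":[0,0,0.085],"twist":[0,0,0]},
    {"xyz":[0,0,0.1],"twist":[0,0,0]},
  ],
  fingers=220,
)

```text
time: 8.4
tool_pos: [0.4485, 0.0678, 0.1211]
ee_rot: [-1.575, -0.001, 1.295]
wrist_force: [0.2, 0.3, -0.5]
width: 0.0411
```

Call:
step_arm(
  commands=[
    {"xyz":[0.006,-0.014,0],"twist":[0,0,0]},
    {"xyz":[0.02,-0.044,0],"twist":[0,0,0]},
    {"xyz":[0.036,-0.081,0],"twist":[0,0,0]},
    {"xyz":[0.052,-0.117,0],"twist":[0,0,0]},
    {"xyz":[0.068,-0.153,0],"twist":[0,0,0]},
    {"xyz":[0.084,-0.189,0],"twist":[0,0,0]},
    {"xyz":[0.1,-0.225,0],"twist":[0,0,0]},
    {"xyz":[0.115,-0.258,0],"twist":[0,0,0]},
    {"xyz":[0.128,-0.288,0],"twist":[0,0,0]},
    {"xyz":[0.139,-0.313,0],"twist":[0,0,0]},
    {"xyz":[0.146,-0.328,0],"twist":[0,0,0]},
    {"xyz":[0.149,-0.335,0],"twist":[0,0,0]},
  ],
)

```text
time: 9.4
tool_pos: [0.5965, -0.2698, 0.117]
ee_rot: [-1.57, 0.0, 1.293]
wrist_force: [-0.9, -0.7, -2.1]
width: 0.0413
```

Call:
step_arm(
  commands=[
    {"xyz":[0,0,0],"twist":[0,0,0]},
    {"xyz":[0,0,0],"twist":[0,0,0]},
    {"xyz":[0,0,0],"twist":[0,0,0]},
  ],
)

```text
time: 9.65
tool_pos: [0.596, -0.2659, 0.1176]
ee_rot: [-1.57, -0.001, 1.296]
wrist_force: [0.2, 0.1, -1.4]
width: 0.0417
```

```bash
python3 - <<'E'
from h import *
snap('side','s5'); o=robot.get_obs(); print(o['tool_pos'],o['width'],o['wrist_force'])
a=cv2.imread('pics/s5.png')[180:380,280:500];cv2.imwrite('pics/v5.png',cv2.resize(a,None,fx=2.8,fy=2.8))
W=world('side',np.load('pics/s5.npy'));img=cv2.imread('pics/s5.png')
q=(np.hypot(W[...,0]-.5965,W[...,1]+.267)<.032)&(W[...,2]>.11)&(W[...,2]<.155)
P=W[q];hsv=cv2.cvtColor(img,cv2.COLOR_BGR2HSV)[q]
g=(hsv[:,0]>80)&(hsv[:,0]<115)&(hsv[:,2]>150)&(hsv[:,1]>25)
G=P[g];print(len(G),G.mean(0),G[:,:2].min(0),G[:,:2].max(0))
E
```

```text
[ 0.59602075 -0.26582497  0.11776686] 0.04151190359367074 [-0.6614125   1.05298783 -1.38336976]
53 [ 0.59565554 -0.26595278  0.12698462] [ 0.58764196 -0.27440097] [ 0.60379219 -0.25823672]
```

View pics/v5.png

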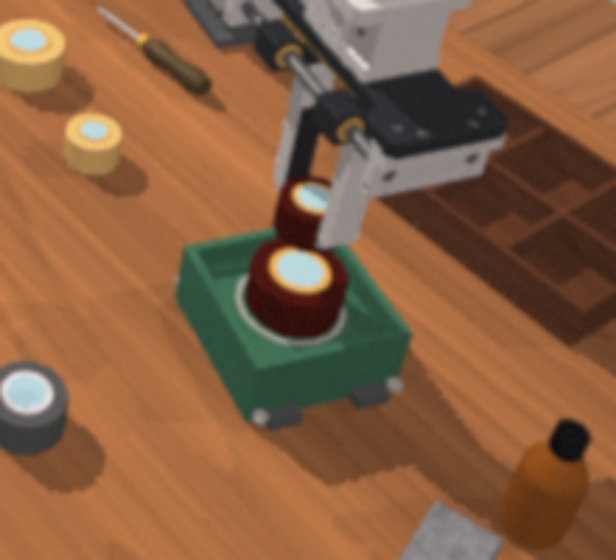

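Rose narrow is held upright straight above the wide mount. Lowering onto it, pressing the plate down part of the way before release.

Call:
step_arm(
  commands=[
    {"xyz":[0,0,-0.01],"twist":[0,0,0]},
    {"xyz":[0,0,-0.02],"twist":[0,0,0]},
    {"xyz":[0,0,-0.028],"twist":[0,0,0]},
    {"xyz":[0,0,-0.035],"twist":[0,0,0]},
    {"xyz":[0,0,-0.041],"twist":[0,0,0]},
    {"xyz":[0,0,-0.045],"twist":[0,0,0]},
    {"xyz":[0,0,-0.048],"twist":[0,0,0]},
    {"xyz":[0,0,-0.048],"twist":[0,0,0]},
    {"xyz":[0,0,-0.048],"twist":[0,0,0]},
    {"xyz":[0,0,-0.048],"twist":[0,0,0]},
  ],
)

```text
time: 10.53
tool_pos: [0.5965, -0.2675, 0.0701]
ee_rot: [-1.572, 0.0, 1.295]
wrist_force: [0.8, 0.5, 0.2]
width: 0.0413
```

Call:
step_arm(
  commands=[
    {"xyz":[0,0,0],"twist":[0,0,0]},
    {"xyz":[0,0,0],"twist":[0,0,0]},
    {"xyz":[0,0,0],"twist":[0,0,0]},
    {"xyz":[0,0,0],"twist":[0,0,0]},
    {"xyz":[0,0,0.01],"twist":[0,0,0]},
    {"xyz":[0,0,0.03],"twist":[0,0,0]},
    {"xyz":[0,0,0.05],"twist":[0,0,0]},
    {"xyz":[0,0,0.07],"twist":[0,0,0]},
    {"xyz":[0,0,0.08],"twist":[0,0,0]},
  ],
  fingers=95,
)

```text
time: 11.28
tool_pos: [0.5975, -0.268, 0.1538]
ee_rot: [-1.576, 0.001, 1.295]
wrist_force: [0.4, 0.4, 0.3]
width: 0.0589
```

```bash
python3 - <<'E'
from h import *
snap('side','s6'); o=robot.get_obs(); print(o['tool_pos'],o['width'],o['wrist_force'])
a=cv2.imread('pics/s6.png')[180:380,280:500];cv2.imwrite('pics/v6.png',cv2.resize(a,None,fx=2.8,fy=2.8))
E
```

```text
[ 0.59816121 -0.26830659  0.15525775] 0.05915815607195083 [ 0.03796242 -1.00322623  1.01369624]
```

View pics/v6.png

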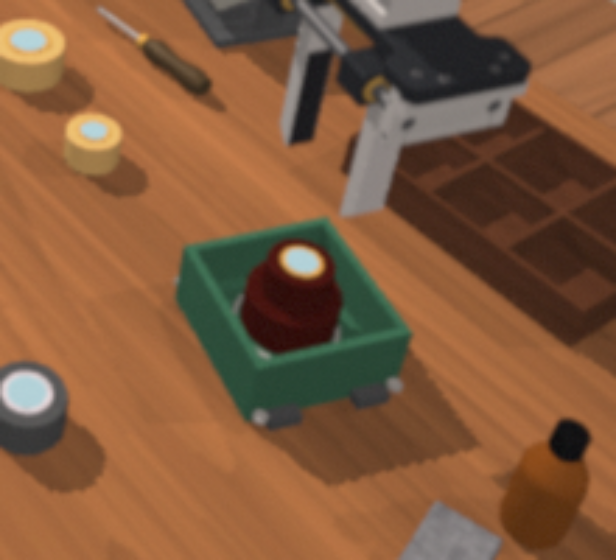

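The rose pair stands stacked and sunk in the green lift (crop (295,300)). Next, box wide.

Call:
step_arm(
  commands=[
    {"xyz":[0.001,0.012,0],"twist":[0,0,0]},
    {"xyz":[0.003,0.042,0],"twist":[0,0,0]},
    {"xyz":[0.006,0.08,0],"twist":[0,0,0]},
    {"xyz":[0.009,0.118,-0.005],"twist":[0,0,0]},
    {"xyz":[0.012,0.156,-0.01],"twist":[0,0,0]},
    {"xyz":[0.015,0.194,-0.015],"twist":[0,0,0]},
    {"xyz":[0.018,0.232,-0.02],"twist":[0,0,0]},
    {"xyz":[0.02,0.265,-0.035],"twist":[0,0,0]},
    {"xyz":[0.022,0.291,-0.05],"twist":[0,0,0]},
    {"xyz":[0.023,0.308,-0.062],"twist":[0,0,0]},
    {"xyz":[0.024,0.316,-0.07],"twist":[0,0,0]},
    {"xyz":[0.024,0.319,-0.075],"twist":[0,0,0]},
  ],
  fingers=45,
)

```text
time: 12.33
tool_pos: [0.6185, 0.0538, 0.0715]
ee_rot: [-1.566, 0.001, 1.298]
wrist_force: [0.1, -0.2, -0.4]
width: 0.0773
```

Call:
step_arm(
  commands=[
    {"xyz":[0,0,0],"twist":[0,0,0]},
    {"xyz":[0,0,-0.012],"twist":[0,0,0]},
    {"xyz":[0,0,-0.026],"twist":[0,0,0]},
    {"xyz":[0,0,-0.038],"twist":[0,0,0]},
    {"xyz":[0,0,-0.046],"twist":[0,0,0]},
    {"xyz":[0,0,-0.052],"twist":[0,0,0]},
    {"xyz":[0,0,-0.055],"twist":[0,0,0]},
    {"xyz":[0,0,-0.055],"twist":[0,0,0]},
    {"xyz":[0,0,-0.055],"twist":[0,0,0]},
  ],
)

```text
time: 13.08
tool_pos: [0.6206, 0.0516, 0.0198]
ee_rot: [-1.571, -0.0, 1.295]
wrist_force: [0.3, -0.7, 0.8]
width: 0.0778
```

```bash
python3 - <<'E'
from h import *
snap('side','s7'); snap('top','t7');o=robot.get_obs(); print(o['tool_pos'],o['width'],o['wrist_force'])
a=cv2.imread('pics/s7.png')[120:380,200:450];cv2.imwrite('pics/v7.png',cv2.resize(a,None,fx=2.2,fy=2.2))
for n,f in (('side','s7'),('top','t7')):
    W=world(n,np.load(f'pics/{f}.npy'));q=(np.hypot(W[...,0]-.5965,W[...,1]+.267)<.036)&(W[...,2]>.069)&(W[...,2]<.09)
    P=W[q]; print(n,len(P),cv2.minEnclosingCircle((P[:,:2]*1000).astype(np.float32)),P.mean(0))
E
```

```text
[0.62092755 0.05168835 0.02039016] 0.07733203110500819 [ 0.53883275  0.6690258  -0.03731275]
side 366 ((596.0723266601562, -268.83551025390625), 21.975893020629883) [ 0.59503437 -0.26958898  0.07343545]
top 260 ((596.0450439453125, -266.06439208984375), 20.760000228881836) [ 0.59561592 -0.26564994  0.07364022]
```

View pics/v7.png

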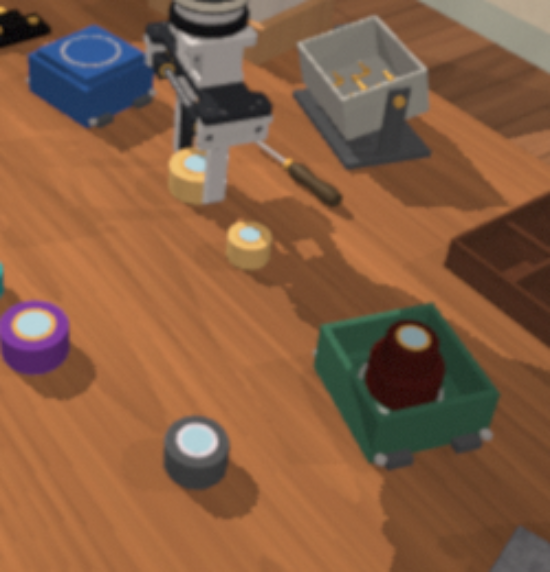

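The fingers straddle box wide (crop (195,175)), and the rose stack is centred and settled. Gripping and carrying to blue.

Call:
step_arm(
  commands=[
    {"xyz":[0,0,0],"twist":[0,0,0]},
    {"xyz":[0,0,0],"twist":[0,0,0]},
    {"xyz":[0,0,0],"twist":[0,0,0]},
    {"xyz":[0,0,0],"twist":[0,0,0]},
    {"xyz":[0,0,0],"twist":[0,0,0]},
    {"xyz":[0,0,0],"twist":[0,0,0]},
    {"xyz":[0,0,0.01],"twist":[0,0,0]},
    {"xyz":[0,0,0.03],"twist":[0,0,0]},
    {"xyz":[0,0,0.06],"twist":[0,0,0]},
    {"xyz":[0,0,0.085],"twist":[0,0,0]},
    {"xyz":[0,0,0.1],"twist":[0,0,0]},
  ],
  fingers=200,
)

```text
time: 14.1
tool_pos: [0.6214, 0.0517, 0.1232]
ee_rot: [-1.575, -0.001, 1.295]
wrist_force: [0.1, -0.3, -1.1]
width: 0.0593
```

Call:
step_arm(
  commands=[
    {"xyz":[0,0.012,0],"twist":[0,0,0]},
    {"xyz":[0,0.04,0],"twist":[0,0,0]},
    {"xyz":[0,0.075,0],"twist":[0,0,0]},
    {"xyz":[0,0.11,0],"twist":[0,0,0]},
    {"xyz":[0,0.145,0],"twist":[0,0,0]},
    {"xyz":[0,0.175,0],"twist":[0,0,0]},
    {"xyz":[0,0.195,0],"twist":[0,0,0]},
    {"xyz":[0,0.206,0],"twist":[0,0,0]},
    {"xyz":[-0.0005,0.211,0],"twist":[0,0,0]},
    {"xyz":[-0.0005,0.211,0],"twist":[0,0,0]},
    {"xyz":[-0.0005,0.211,0],"twist":[0,0,0]},
  ],
)

```text
time: 15.02
tool_pos: [0.6196, 0.2618, 0.1188]
ee_rot: [-1.57, 0.001, 1.294]
wrist_force: [-0.5, 0.1, -1.4]
width: 0.0596
```

```bash
python3 - <<'E'
from h import *
snap('side','s8'); o=robot.get_obs(); print(o['tool_pos'],o['width'],o['wrist_force'])
a=cv2.imread('pics/s8.png')[60:220,160:340];cv2.imwrite('pics/v8.png',cv2.resize(a,None,fx=3,fy=3))
W=world('side',np.load('pics/s8.npy'));img=cv2.imread('pics/s8.png')
q=(np.hypot(W[...,0]-.62,W[...,1]-.262)<.032)&(W[...,2]>.11)&(W[...,2]<.155)
P=W[q];hsv=cv2.cvtColor(img,cv2.COLOR_BGR2HSV)[q]
g=(hsv[:,0]>80)&(hsv[:,0]<115)&(hsv[:,2]>150)&(hsv[:,1]>25)
G=P[g];print(len(G),G.mean(0),G[:,:2].min(0),G[:,:2].max(0))
E
```

```text
[0.61980024 0.26142288 0.11910748] 0.05914107231170808 [ 0.49568588  0.10263087 -1.09231155]
12 [0.61417835 0.26269424 0.12992102] [0.60813632 0.25607013] [0.62149421 0.26999317]
```

View pics/v8.png

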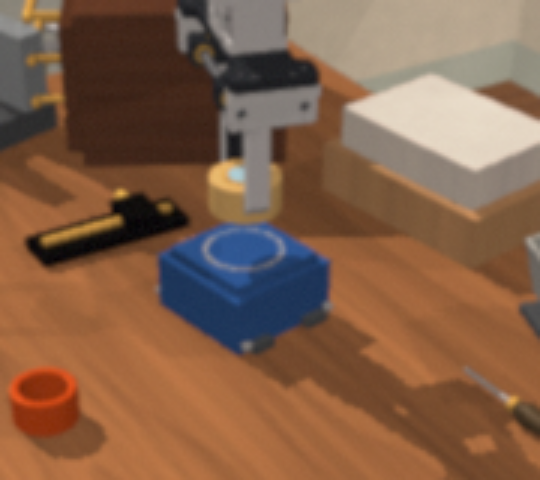

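Box wide is held level directly over the blue circle (crop (245,190) above (243,248)). Lowering.

Call:
step_arm(
  commands=[
    {"xyz":[0,0,-0.01],"twist":[0,0,0]},
    {"xyz":[0,0,-0.025],"twist":[0,0,0]},
    {"xyz":[0,0,-0.037],"twist":[0,0,0]},
    {"xyz":[0,0,-0.045],"twist":[0,0,0]},
    {"xyz":[0,0,-0.05],"twist":[0,0,0]},
    {"xyz":[0,0,-0.054],"twist":[0,0,0]},
    {"xyz":[0,0,-0.056],"twist":[0,0,0]},
    {"xyz":[0,0,-0.056],"twist":[0,0,0]},
    {"xyz":[0,0,-0.056],"twist":[0,0,0]},
    {"xyz":[0,0,-0.056],"twist":[0,0,0]},
  ],
)

```text
time: 15.9
tool_pos: [0.6201, 0.2629, 0.0643]
ee_rot: [-1.572, -0.001, 1.295]
wrist_force: [-0.5, 0.3, -1.4]
width: 0.0594
```

Call:
step_arm(
  commands=[
    {"xyz":[0,0,0],"twist":[0,0,0]},
    {"xyz":[0,0,0],"twist":[0,0,0]},
    {"xyz":[0,0,0],"twist":[0,0,0]},
    {"xyz":[0,0,0],"twist":[0,0,0]},
    {"xyz":[0,0,0.01],"twist":[0,0,0]},
    {"xyz":[0,0,0.03],"twist":[0,0,0]},
    {"xyz":[0,0,0.05],"twist":[0,0,0]},
    {"xyz":[0,0,0.066],"twist":[0,0,0]},
  ],
  fingers=55,
)

```text
time: 16.57
tool_pos: [0.6202, 0.2629, 0.132]
ee_rot: [-1.572, -0.001, 1.295]
wrist_force: [-0.5, -0.3, -0.3]
width: 0.0737
```

Call:
step_arm(
  commands=[
    {"xyz":[-0.001,-0.012,0.01],"twist":[0,0,0]},
    {"xyz":[-0.003,-0.042,0.01],"twist":[0,0,0]},
    {"xyz":[-0.005,-0.08,0.01],"twist":[0,0,0]},
    {"xyz":[-0.007,-0.118,0.01],"twist":[0,0,0]},
    {"xyz":[-0.01,-0.156,0.008],"twist":[0,0,0]},
    {"xyz":[-0.012,-0.194,0.002],"twist":[0,0,0]},
    {"xyz":[-0.015,-0.232,-0.01],"twist":[0,0,0]},
    {"xyz":[-0.017,-0.266,-0.022],"twist":[0,0,0]},
    {"xyz":[-0.018,-0.294,-0.035],"twist":[0,0,0]},
    {"xyz":[-0.019,-0.312,-0.046],"twist":[0,0,0]},
    {"xyz":[-0.02,-0.321,-0.054],"twist":[0,0,0]},
    {"xyz":[-0.02,-0.324,-0.058],"twist":[0,0,0]},
  ],
  fingers=80,
)

```text
time: 17.57
tool_pos: [0.5985, -0.0632, 0.0702]
ee_rot: [-1.568, 0.0, 1.292]
wrist_force: [0.5, -0.2, 0.4]
width: 0.0642
```

Call:
step_arm(
  commands=[
    {"xyz":[0,0,0],"twist":[0,0,0]},
    {"xyz":[0,0,-0.012],"twist":[0,0,0]},
    {"xyz":[0,0,-0.026],"twist":[0,0,0]},
    {"xyz":[0,0,-0.037],"twist":[0,0,0]},
    {"xyz":[0,0,-0.045],"twist":[0,0,0]},
    {"xyz":[0,0,-0.051],"twist":[0,0,0]},
    {"xyz":[0,0,-0.054],"twist":[0,0,0]},
    {"xyz":[0,0,-0.054],"twist":[0,0,0]},
    {"xyz":[0,0,-0.054],"twist":[0,0,0]},
  ],
)

```text
time: 18.32
tool_pos: [0.6001, -0.0611, 0.0178]
ee_rot: [-1.571, -0.0, 1.295]
wrist_force: [-1.0, -0.5, 0.2]
width: 0.0645
```

```bash
python3 - <<'E'
from h import *
snap('side','s9'); snap('top','t9');o=robot.get_obs(); print(o['tool_pos'],o['width'],o['wrist_force'])
a=cv2.imread('pics/s9.png')[100:300,180:410];cv2.imwrite('pics/v9.png',cv2.resize(a,None,fx=2.6,fy=2.6))
for n,f in (('side','s9'),('top','t9')):
    W=world(n,np.load(f'pics/{f}.npy'));q=(np.hypot(W[...,0]-.62,W[...,1]-.2625)<.036)&(W[...,2]>.059)&(W[...,2]<.08)
    P=W[q]; print(n,len(P),cv2.minEnclosingCircle((P[:,:2]*1000).astype(np.float32)),P.mean(0))
E
```

```text
[ 0.6003739  -0.06136374  0.01829206] 0.06445705861407248 [ 0.07749448 -0.07993461  1.00241045]
side 313 ((620.3632202148438, 261.6452331542969), 32.36555480957031) [0.61767746 0.25565793 0.06873256]
top 521 ((620.9427490234375, 262.690185546875), 30.368925094604492) [0.61945911 0.26207059 0.07089141]
```

View pics/v9.png

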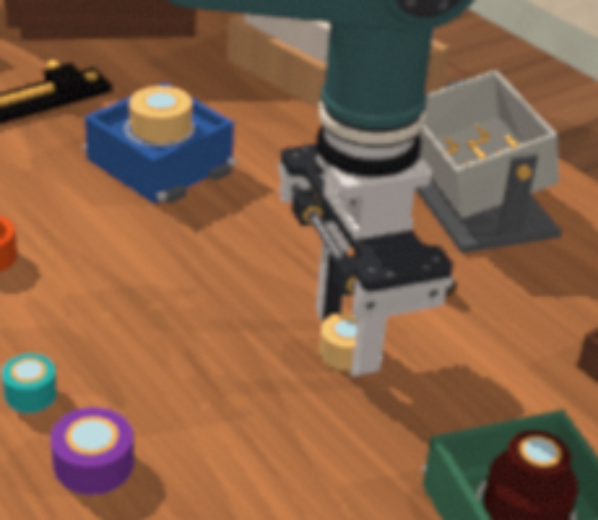

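```bash
python3 - <<'E'
from h import *
snap('side','s10'); snap('top','t10')
a=cv2.resize(cv2.imread('pics/s10.png')[115:185,205:285],None,fx=5,fy=5,interpolation=2)
b=cv2.resize(cv2.imread('pics/t10.png')[125:195,150:230],None,fx=5,fy=5,interpolation=2);cv2.imwrite('pics/v10.png',np.hstack([a,b]))
for n,f in (('side','s10'),('top','t10')):
    d=np.load(f'pics/{f}.npy');W=world(n,d)
    img=cv2.imread(f'pics/{f}.png')
    r=np.hypot(W[...,0]-.62,W[...,1]-.262); z=W[...,2]
    q=(r<.026)&(z>.06); P=W[q]; A=np.c_[P[:,:2]-[.62,.262],np.ones(len(P))]
    print(n,np.linalg.lstsq(A,P[:,2],rcond=None)[0],np.median(P[:,2]))
    q=(r>.034)&(r<.042)&(z<.05)&(z>.02);print('plate',q.sum(),np.percentile(z[q],[10,50,90]))
E
```

```text
side [0.01934398 0.00307319 0.07057544] 0.07068934525733175
plate 69 [0.03906355 0.04053676 0.04203634]
top [-0.00455348  0.00864668  0.07132366] 0.07134665444930466
plate 242 [0.0386562  0.04110976 0.04316145]
```

View pics/v10.png

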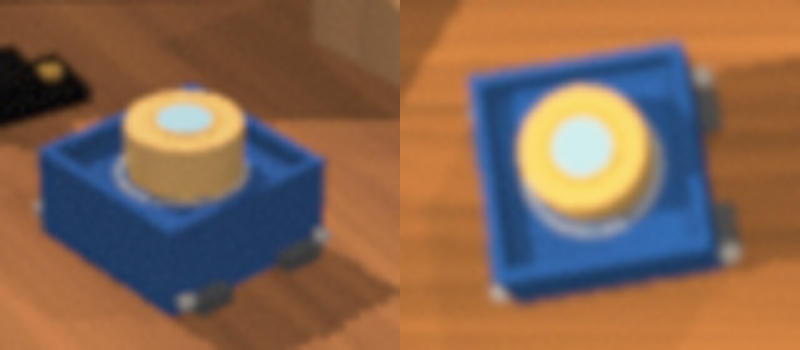

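Box wide is level and flat inside the circle with the plate at about 40 mm. That is slightly higher than the rose wide, as a lighter wood would give. Gripping box narrow.

Call:
step_arm(
  commands=[
    {"xyz":[0,0,0],"twist":[0,0,0]},
    {"xyz":[0,0,0],"twist":[0,0,0]},
    {"xyz":[0,0,0],"twist":[0,0,0]},
    {"xyz":[0,0,0],"twist":[0,0,0]},
    {"xyz":[0,0,0],"twist":[0,0,0]},
    {"xyz":[0,0,0],"twist":[0,0,0]},
    {"xyz":[0,0,0.01],"twist":[0,0,0]},
    {"xyz":[0,0,0.03],"twist":[0,0,0]},
    {"xyz":[0,0,0.06],"twist":[0,0,0]},
    {"xyz":[0,0,0.09],"twist":[0,0,0]},
    {"xyz":[0,0,0.11],"twist":[0,0,0]},
  ],
  fingers=220,
)

```text
time: 19.43
tool_pos: [0.6007, -0.0615, 0.1312]
ee_rot: [-1.574, -0.0, 1.295]
wrist_force: [1.3, 0.8, -0.5]
width: 0.0417
```

Call:
step_arm(
  commands=[
    {"xyz":[0.001,0.012,0],"twist":[0,0,0]},
    {"xyz":[0.003,0.042,0],"twist":[0,0,0]},
    {"xyz":[0.005,0.08,0],"twist":[0,0,0]},
    {"xyz":[0.007,0.118,0],"twist":[0,0,0]},
    {"xyz":[0.01,0.156,0],"twist":[0,0,0]},
    {"xyz":[0.012,0.194,0],"twist":[0,0,0]},
    {"xyz":[0.015,0.232,0],"twist":[0,0,0]},
    {"xyz":[0.017,0.266,0],"twist":[0,0,0]},
    {"xyz":[0.019,0.294,0],"twist":[0,0,0]},
    {"xyz":[0.02,0.312,0],"twist":[0,0,0]},
    {"xyz":[0.0205,0.321,0],"twist":[0,0,0]},
    {"xyz":[0.0205,0.324,0],"twist":[0,0,0]},
  ],
)

```text
time: 20.43
tool_pos: [0.619, 0.2648, 0.1256]
ee_rot: [-1.568, 0.001, 1.298]
wrist_force: [0.4, -0.5, -1.3]
width: 0.0413
```

Call:
step_arm(
  commands=[
    {"xyz":[0,0,0],"twist":[0,0,0]},
    {"xyz":[0,0,0],"twist":[0,0,0]},
    {"xyz":[0,0,0],"twist":[0,0,0]},
    {"xyz":[0,0,0],"twist":[0,0,0]},
  ],
)

```text
time: 20.77
tool_pos: [0.6205, 0.2613, 0.1276]
ee_rot: [-1.571, 0.0, 1.293]
wrist_force: [-0.1, -0.2, -1.1]
width: 0.0414
```

```bash
python3 - <<'E'
from h import *
snap('side','s11'); o=robot.get_obs(); print(o['tool_pos'],o['width'],o['wrist_force'])
a=cv2.imread('pics/s11.png')[60:220,160:340];cv2.imwrite('pics/v11.png',cv2.resize(a,None,fx=3,fy=3))
E
```

```text
[0.62054296 0.26146351 0.12772211] 0.04125536163400289 [ 0.91344692 -0.26682408 -2.30499848]
```

View pics/v11.png

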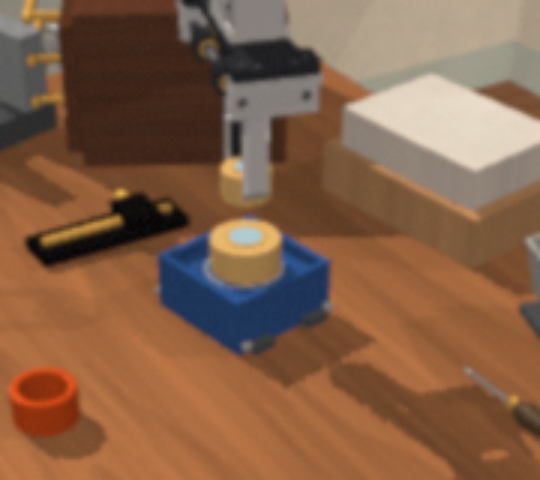

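Box narrow is held upright above box wide (crop (246,182) over (246,238)). Lowering by 56 mm to TCP z of about 0.072.

Call:
step_arm(
  commands=[
    {"xyz":[0,0,-0.012],"twist":[0,0,0]},
    {"xyz":[0,0,-0.024],"twist":[0,0,0]},
    {"xyz":[0,0,-0.034],"twist":[0,0,0]},
    {"xyz":[0,0,-0.042],"twist":[0,0,0]},
    {"xyz":[0,0,-0.048],"twist":[0,0,0]},
    {"xyz":[0,0,-0.053],"twist":[0,0,0]},
    {"xyz":[0,0,-0.056],"twist":[0,0,0]},
    {"xyz":[0,0,-0.056],"twist":[0,0,0]},
    {"xyz":[0,0,-0.056],"twist":[0,0,0]},
    {"xyz":[0,0,-0.056],"twist":[0,0,0]},
  ],
)

```text
time: 21.65
tool_pos: [0.6206, 0.263, 0.0723]
ee_rot: [-1.572, -0.001, 1.295]
wrist_force: [0.1, -0.6, 0.2]
width: 0.0413
```

Call:
step_arm(
  commands=[
    {"xyz":[0,0,0],"twist":[0,0,0]},
    {"xyz":[0,0,0],"twist":[0,0,0]},
    {"xyz":[0,0,0],"twist":[0,0,0]},
    {"xyz":[0,0,0],"twist":[0,0,0]},
    {"xyz":[0,0,0.01],"twist":[0,0,0]},
    {"xyz":[0,0,0.03],"twist":[0,0,0]},
    {"xyz":[0,0,0.06],"twist":[0,0,0]},
    {"xyz":[0,0,0.09],"twist":[0,0,0]},
    {"xyz":[0,-0.02,0.11],"twist":[0,0,0]},
    {"xyz":[0,-0.05,0.12],"twist":[0,0,0]},
    {"xyz":[-0.01,-0.085,0.12],"twist":[0,0,0]},
    {"xyz":[-0.02,-0.12,0.12],"twist":[0,0,0]},
  ],
  fingers=95,
)

```text
time: 22.65
tool_pos: [0.6009, 0.142, 0.194]
ee_rot: [-1.575, -0.002, 1.296]
wrist_force: [0.2, -0.5, -0.6]
width: 0.059
```

Call:
step_arm(
  commands=[
    {"xyz":[-0.02,-0.03,0],"twist":[0,0,0]},
    {"xyz":[-0.05,-0.055,0],"twist":[0,0,0]},
    {"xyz":[-0.08,-0.08,0],"twist":[0,0,0]},
    {"xyz":[-0.11,-0.1,0],"twist":[0,0,0]},
    {"xyz":[-0.14,-0.12,0],"twist":[0,0,0]},
    {"xyz":[-0.16,-0.13,0],"twist":[0,0,0]},
    {"xyz":[-0.17,-0.135,0],"twist":[0,0,0]},
    {"xyz":[-0.17,-0.135,0],"twist":[0,0,0]},
    {"xyz":[-0.17,-0.135,0],"twist":[0,0,0]},
    {"xyz":[-0.17,-0.135,0],"twist":[0,0,0]},
  ],
)

```text
time: 23.48
tool_pos: [0.4314, 0.0082, 0.1919]
ee_rot: [-1.572, -0.001, 1.296]
wrist_force: [-0.4, 0.4, 0.2]
width: 0.0589
```

```bash
python3 - <<'E'
from h import *
snap('side','s12'); snap('top','t12'); o=robot.get_obs(); print(o['time'],o['tool_pos'])
cv2.imwrite('pics/v12.png',np.vstack([cv2.imread('pics/s12.png')[80:380],cv2.imread('pics/t12.png')[90:290]]))
for n,f in (('side','s12'),('top','t12')):
    d=np.load(f'pics/{f}.npy');W=world(n,d);z=W[...,2]
    for nm,c in (('blue',(.62,.262)),('green',(.596,-.267))):
        r=np.hypot(W[...,0]-c[0],W[...,1]-c[1]); q=(r<.03)&(z>.068)&(z<.1); P=W[q]
        pl=(r>.034)&(r<.043)&(z<.042)
        t=(r<.015)&(z>.065);T=W[t];A=np.c_[T[:,:2]-c,np.ones(len(T))]
        print(n,nm,np.round(cv2.minEnclosingCircle((P[:,:2]*1000).astype(np.float32))[0],1),'top',np.median(P[:,2]).round(4),'tilt',np.linalg.lstsq(A,T[:,2],rcond=None)[0].round(3),'plate',np.median(z[pl]).round(4))
E
```

```text
23.5833 [0.43124391 0.00828849 0.19141744]
side blue [0. 0.] top nan tilt [0. 0. 0.] plate 0.0206
side green [ 596.4 -267.4] top 0.0736 tilt [-0.012 -0.012  0.074] plate 0.0177
top blue [621.5 263.3] top 0.0778 tilt [-0.002 -0.018  0.078] plate 0.0213
top green [ 595.9 -267.1] top 0.0739 tilt [ 0.    -0.022  0.074] plate 0.0178
  return _methods._mean(a, axis=axis, dtype=dtype,
  ret = ret.dtype.type(ret / rcount)
```

View pics/v12.png

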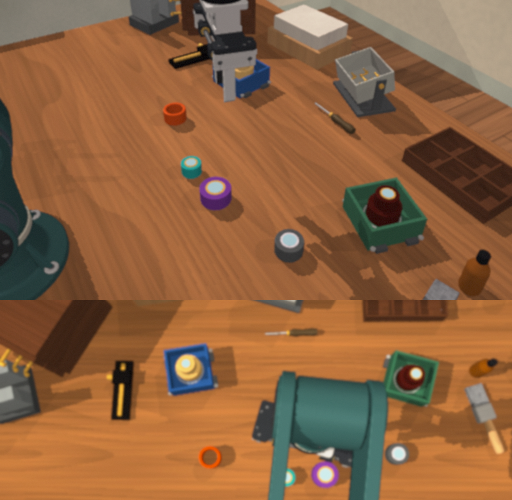

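Both stacks stand sunk in their lifts. The arm hides the blue stack in the side view, so I'll move it aside for one more check.

Call:
step_arm(
  commands=[
    {"xyz":[0,-0.02,0.02],"twist":[0,0,0]},
    {"xyz":[-0.01,-0.05,0.04],"twist":[0,0,0]},
    {"xyz":[-0.02,-0.085,0.06],"twist":[0,0,0]},
    {"xyz":[-0.03,-0.12,0.08],"twist":[0,0,0]},
    {"xyz":[-0.04,-0.155,0.09],"twist":[0,0,0]},
    {"xyz":[-0.05,-0.19,0.1],"twist":[0,0,0]},
    {"xyz":[-0.055,-0.215,0.1],"twist":[0,0,0]},
    {"xyz":[-0.06,-0.235,0.1],"twist":[0,0,0]},
    {"xyz":[-0.06,-0.24,0.1],"twist":[0,0,0]},
    {"xyz":[-0.06,-0.24,0.1],"twist":[0,0,0]},
    {"xyz":[-0.06,-0.24,0.1],"twist":[0,0,0]},
  ],
)

```text
time: 24.5
tool_pos: [0.3709, -0.2317, 0.291]
ee_rot: [-1.57, -0.001, 1.296]
wrist_force: [1.0, 1.3, 0.1]
width: 0.0592
```

```bash
python3 - <<'E'
from h import *
snap('side','s13'); snap('top','t13')
a=cv2.imread('pics/s13.png');b=cv2.imread('pics/t13.png')
R=lambda i,x,y:cv2.resize(i[y:y+75,x:x+90],(400,333),interpolation=2)
cv2.imwrite('pics/v13.png',np.hstack([R(a,198,115),R(b,145,120)]))
for n,f in (('side','s13'),('top','t13')):
    d=np.load(f'pics/{f}.npy');W=world(n,d);z=W[...,2];c=(.62,.262)
    r=np.hypot(W[...,0]-c[0],W[...,1]-c[1]); q=(r<.03)&(z>.072)&(z<.1); P=W[q]
    if len(P): print(n,cv2.minEnclosingCircle((P[:,:2]*1000).astype(np.float32)),np.median(P[:,2]))
E
```

```text
side ((621.17431640625, 262.14361572265625), 23.511756896972656) 0.07635744262236908
top ((620.9761352539062, 262.9853820800781), 20.923141479492188) 0.07767736448837315
```

View pics/v13.png

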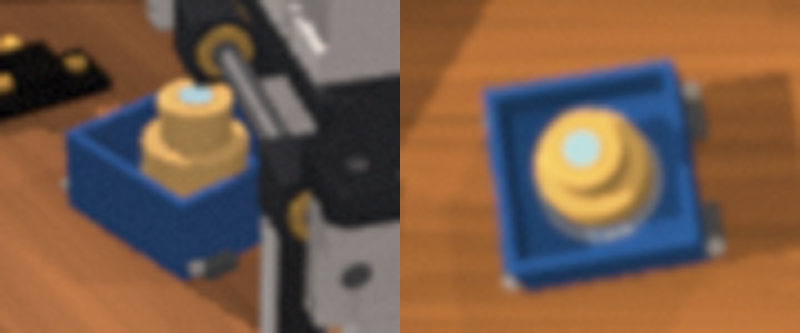

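The boxwood stack is concentric, level and sunk. It sits about 1–2 mm from the plate centre in the top camera and under 1 mm in the side camera. Handing in.

```bash
python3 - <<'E'
from h import *
print(robot.close_job())
E
```

```text
the job is handed in; nothing more can be done
None
```

Both lifts are loaded and the job was handed in at about 25 s of the 109 s allowed. The rosewood pair is on the green lift and the boxwood pair on the blue lift. Each wide mount went on first, with its narrow mount standing centred on top.

- **Green lift:** both cameras put the rose stack within about 1 mm of the plate centre. It stands level, with the plate sunk to about 18 mm.
- **Blue lift:** the box stack was within 1 mm of the plate centre in the side camera and 1.5–2 mm off in the top camera. That gap is within the cameras' stated accuracy. It stands level, with the plate sunk to about 21 mm.
- **Disagreement:** the blue plate sank about 3–4 mm less than the green one under the same-sized mounts. I put this down to lighter wood, because nothing looked jammed.
- **Other things:** I did not touch the metal mount, hood, awl, slide or lookalikes, and the last full pictures show them in place. I did not measure their positions again. At hand-in the gripper was open and clear of everything.

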